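# Switch off the egg cooker and hold its lid half open

### The arm

A 7-joint arm with a two-finger parallel gripper is mounted at the origin on the work surface. World frame = base frame: x ahead of the robot, y to its left, z up, the work surface at z = 0. Lengths are in m, angles in rad, forces in N, time in s.
With the tool pointing down it reaches from about 0.35 to 0.9 m from the base axis. Payload 7.2 kg.
Tool frame: the origin (TCP) lies where the fingers leave the gripper's body, on its centre line; the fingertips stand 80 mm ahead of it and the grasp point (between the pads) lies 61 mm ahead of it (hold_point_z is the distance from the TCP to the grasp point, in m); z points along the fingers, y is the direction in which the jaws open and shut (so a half turn about z gives the same grasp; the last joint's range is limited). The gripper opens to 88 mm and grips with 3 to 60 N. Pads are 20 mm wide; open, the fingers measure 115 mm over their backs; the gripper's body (75 mm by 178 mm) begins 61 mm behind the grasp point.
Start: joints at [1.24, 0.411, -0.013, 1.596, 0.006, 1.134, -0.082], TCP at [0.162, -0.604, 0.303] pointing down, gripper open.
Joint ranges: [-2.95, 2.95], [-0.29, 1.99], [-1.47, 1.44], [0.14, 2.54], [-1.03, 4.17], [0.13, 1.85], [-2.86, 2.86]. Speed limits (rad/s): [2.39, 2.39, 3.01, 3.01, 3.14, 3.14, 3.14].

### API

Orientations are given as [roll, pitch, yaw] about the fixed x, y, z axes, in that order (R = Rz(yaw) Ry(pitch) Rx(roll)).
In Python, from cell import * gives the robot as it stands.
- The arm moves only by the shell command python3 -m crank 'ROWS'. ROWS is JSON, a list of rows, each a list of 7 numbers: the shift along the tool's x, y, z in m, then the turn, a rotation vector about the tool's x, y, z in rad, then the opening, from -1 (shut) to 1 (fully open). In form: [[dx, dy, dz, ax, ay, az, fingers], ...]. A call has 1 to 12 rows; each row is the pose to reach, as a shift and turn from the pose commanded when the call began, along the tool's axes at that moment; what a row does not reach only later rows make up. A row lasts 1/8 s, in which the tool goes at most 62.5 mm and 10.7 degrees, less where a joint would pass 70% of its speed; a pose out of reach is approached as far as the arm can. A call with a gripper value outside its range is refused whole. The fingers move at their own pace and stop on an object; the grip force is fixed at half the most. Time passes only in rows, so rows that repeat a pose let the fingers close. It gives the time, the measured TCP pose, the force and the opening at its end, in the units of the state.
- state(): the state, without advancing time (a new reading comes with each control period).
- get_image(name): name is "scene" or "top"; returns (picture, depth): 400x640x3 uint8, red, green, blue; 400x640 float32, m along the optical axis (not along the pixel's ray), 0 where there is no reading.
- camera_params(name): a dict with "intrinsics" (3x3 intrinsics, pixels), "T" (4x4, takes a point from camera to world coordinates). Camera axes: x right, y up, looking along -z (the intrinsics and any distortion apply to the point x, -y, -z); pixel columns grow to the right and rows downward; lengths in m; the calibration is good to about 2 mm. A picture is of the moment at which its call begins. camera_params takes no time and is no camera call.
- sign_off(): hands the job in, once; it reports no verdict.
Trained networks look in the newest picture that a camera, given by its name, has taken for a name from the list of things; names that differ only in an ending like _2 or _b are one class to them, and where a whole thing is asked for, a point or a joint stands for the part that bears it (a point fixed in the world has none). Each returns a list of dicts, best first, with "conf" (0 to 1); they miss things now and then, are a little off and sometimes report something else, mostly with a low value. They report only what shows in the picture. A call takes as long as a camera call.
- search_frame(query, camera): "location" ([row, column] in pixels, amid what is visible of it).
The state is a dict: "clock": time; "joint_pos": joint angles; "joint_velocities": joint speeds; "joint_efforts": joint torques, N m; "tcp_pos": TCP position; "eef_rot": TCP orientation; "contact_force": force on the tool from outside, world axes, zero at the start; "wrist_torque": the same for the moment, N m; "grip_width": finger opening in m.
Only numpy, scipy, OpenCV 4.12 (cv2) and the standard library are available. Lean on these libraries where they do the work, as an engineer would, in place of code of your own. Each camera call takes 0.05 s, during which the arm holds its last target.

### The job

The eggs are done: switch the egg cooker off by turning its black dial until the pointer faces the red dot, and only then raise the clear lid by its bar handle to 45 degrees, letting the steam out while the drops on the lid run back into the bowl. Do not swing the lid right back, do not let it drop, and leave the eggs and the other things on the birch top where they are. The lid falls shut by itself, so finish while still holding it by the handle, still, at 45 degrees.

Things in the scene. Friction and masses are not known exactly. Their poses are not given: they have to be found in the camera images.
- cooker: white plastic egg cooker, fixed; origin on the surface, on the axis of its round bowl (176 mm across, rim 74 mm high). x points to the hinge at its back, y to its left, z up. A console 130 by 130 mm, flat top 58 mm above the surface, is joined to its right side (y -197 to -67 mm). Edge of the shut lid 76 to 84 mm up, 178 mm across; top of the dome 138 mm up. Three eggs stand under the lid
- dial (a joint): black dial on the console, vertical axis; angle in rad of its pointer from the red off dot: 0 = faces the dot, positive = clockwise of it seen from above (cooking marks, three black dots), negative = anticlockwise (keep-warm, small orange dot). Runs from -0.9 to 1.8 with no stop or click at the dot; stiff enough (0.04 N m) to stay where it is left
- dial_grip (a point): on the dial's axis, half-way up its upright grip bar: 44 mm long, 12 mm thick, from 62 to 84 mm above the surface, centred on the axis. A white line on one half of its top and its white end are the pointer. The axis is at cooker y = -150 mm, 61 mm from the edge of the lid. This point turns with the dial: its -x axis is the way the pointer faces
- off_mark (a point): red off dot, 11 mm across, on the console's top 41 mm in front (cooker -x) of the dial's axis
- lid (a joint): clear domed lid on a level hinge at the back of the bowl, parallel to the cooker's y axis; opening angle in rad: 0 = shut, 0.785 = 45 degrees, stop at 1.2. It weighs about 0.25 kg, the hinge is free, and from every angle the lid falls shut when let go
- lid_hinge (a point): middle of the lid's hinge axis, 98 mm behind (cooker +x) the bowl's axis and 80 mm above the surface
- lid_grip (a point): white bar handle at the lid's front, turning with it; origin at the middle of the bar, 230 mm in front of the hinge axis and 14 mm above it when shut (94 mm above the surface, 132 mm in front of the bowl's axis). Round bar 12 mm thick, 80 mm long, parallel to the hinge, an arm at each end; the opening between bar and lid is 37 mm deep, 68 mm wide, and clear down to the birch
- cup_white_mid (a point): white ceramic egg cup, bystander, 51 mm across, 56 mm high; its centre
- cup_blue_mid (a point): blue ceramic egg cup, bystander, 51 mm across, 56 mm high; its centre
- measure_mid (a point): stainless steel measuring cup, bystander, 70 mm across, 50 mm high, with a flat handle reaching 109 mm from its axis; centre of the cup
- timer_mid (a point): red round kitchen timer with its own turning knob, bystander (not the dial of the cooker), 72 mm across, 50 mm high; its centre
- grinder_mid (a point): glass salt grinder with a steel twist cap, bystander, 52 mm across, 122 mm high; its centre
- egg0_mid (a point): egg standing in the rack under the lid, 42 mm across, 54 mm high; its centre, 95 mm above the surface
- egg1_mid (a point): egg standing in the rack under the lid, 42 mm across, 54 mm high; its centre, 95 mm above the surface
- egg2_mid (a point): egg standing in the rack under the lid, 42 mm across, 54 mm high; its centre, 95 mm above the surface

How it is judged:
By the outcome, as a careful person would: the job done as asked, in the order asked, and still so for the second after the job is handed in, while the arm keeps its last pose, push and grip.
It also fails if it takes over 50 s, if anything falls off the work surface, if the arm or the gripper's body presses on something with over 40 N, if the wrist force passes 120 N, or if a joint passes its speed limit or range.

## Working session

There is one attempt and no reset: what is moved stays moved. The work goes in short steps, Python scripts to look and compute and a shell command to move; the robot and the scene stay as the last step left them, time stands still between calls to the robot, and variables do not carry over. Pictures are saved under pics/ and viewed, and the job is handed in when it is done.

```bash
ls; mkdir -p pics
cat > h.py <<'E'
from cell import *
import numpy as np, cv2
def snap(n,tag):
    im,d=get_image(n); cv2.imwrite(f'pics/{tag}.png',cv2.cvtColor(im,cv2.COLOR_RGB2BGR)); np.save(f'pics/{tag}.npy',d); return im,d
def w(n,r,c,z):
    p=camera_params(n);K=np.array(p['intrinsics']);T=np.array(p['T'])
    v=np.array([(c-K[0,2])/K[0,0],-(r-K[1,2])/K[1,1],-1.0]); return (T@np.append(v*z,1))[:3]
def ray_z(n,r,c,h):
    p=camera_params(n);K=np.array(p['intrinsics']);T=np.array(p['T'])
    v=T[:3,:3]@np.array([(c-K[0,2])/K[0,0],-(r-K[1,2])/K[1,1],-1.0]); o=T[:3,3]; return o+v*(h-o[2])/v[2]
E
python3 - <<'E'
from h import *
for n in('scene','top'):
    snap(n,n+'0'); p=camera_params(n); print(p)
    for q in('dial_grip','off_mark','lid_grip','lid_hinge'):
        for r in search_frame(q,n)[:2]: print(n,q,r)
s=state();print(s)
E
```

```text
pics
{'intrinsics': array([[503.82686691,   0.        , 316.82798513],
       [  0.        , 503.82686691, 194.85732791],
       [  0.        ,   0.        ,   1.        ]]), 'T': array([[-0.47550103, -0.65149368,  0.59114698,  1.3959587 ],
       [ 0.87970013, -0.34820869,  0.32384934,  0.4573503 ],
       [-0.00514328,  0.67402277,  0.73869267,  1.18833864],
       [ 0.        ,  0.        ,  0.        ,  1.        ]])}
scene dial_grip {'location': [218.8, 306.0], 'conf': 0.61}
scene off_mark {'location': [235.1, 343.2], 'conf': 0.96}
scene lid_grip {'location': [227.6, 353.4], 'conf': 0.56}
scene lid_hinge {'location': [232.0, 341.0], 'conf': 0.93}
{'intrinsics': array([[457.32080006,   0.        , 321.31591496],
       [  0.        , 457.32080006, 202.05839821],
       [  0.        ,   0.        ,   1.        ]]), 'T': array([[-0.06868159,  0.9741449 , -0.21523141,  0.22562032],
       [-0.9976303 , -0.06618181,  0.01880844, -0.0033734 ],
       [ 0.00407775,  0.21601317,  0.97638193,  1.45467639],
       [ 0.        ,  0.        ,  0.        ,  1.        ]])}
top dial_grip {'loc
[... 241 characters left out ...]
[ 1.23980616,  0.41117086, -0.0127628 ,  1.59621332,  0.00560426,
        1.1342794 , -0.08219559]), 'joint_velocities': array([ 2.60081876e-04, -1.77700034e-04,  1.51255886e-03, -1.59015071e-03,
       -1.31700089e-04, -3.40939981e-05,  1.47599296e-03]), 'joint_efforts': array([-2.06640390e-03, -5.87258184e+01,  6.39787205e-01, -2.91161925e+01,
       -5.37668355e-02,  1.12191119e-02,  8.08114373e-05]), 'tcp_pos': array([ 0.16238227, -0.60353728,  0.30260351]), 'eef_rot': array([-3.14155593e+00, -1.93500657e-05,  2.62863339e-01]), 'contact_force': array([-0.303917  ,  0.93906608, -0.56557122]), 'wrist_torque': array([ 0.01765242, -0.02648154, -0.01315657]), 'grip_width': 0.0877906530997702}
```

View pics/scene0.png

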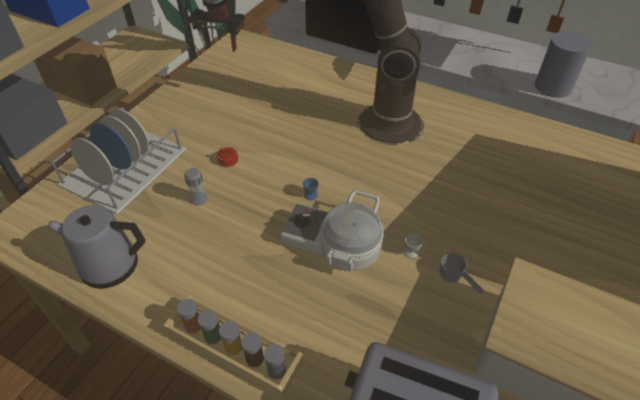

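View pics/top0.png

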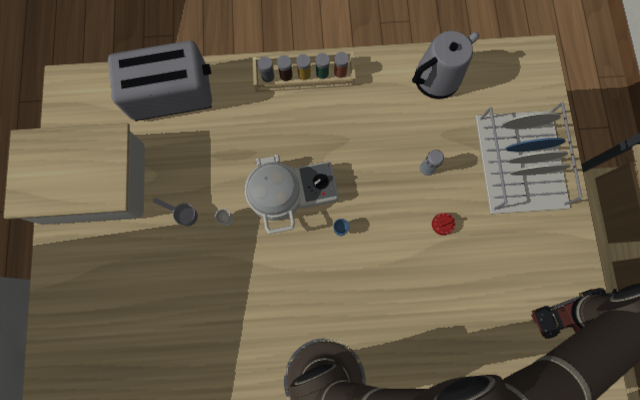

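Run:
```python
import cv2
a=cv2.imread('pics/top0.png')[130:280,220:400]; cv2.imwrite('pics/topc.png',cv2.resize(a,None,fx=4,fy=4,interpolation=cv2.INTER_CUBIC)[:600])
a=cv2.imread('pics/scene0.png')[160:300,240:420]; cv2.imwrite('pics/scenec.png',cv2.resize(a,None,fx=4,fy=4,interpolation=cv2.INTER_CUBIC)[:600])
```

```text
(no output)
```

View pics/topc.png

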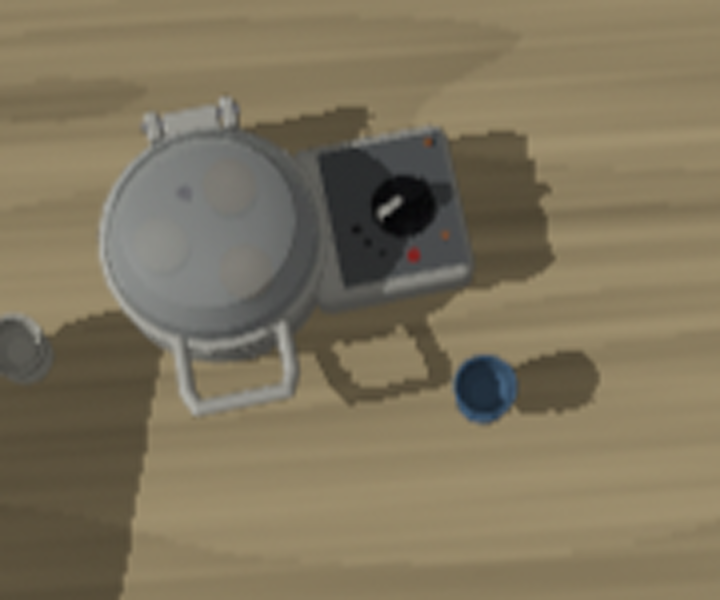

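View pics/scenec.png

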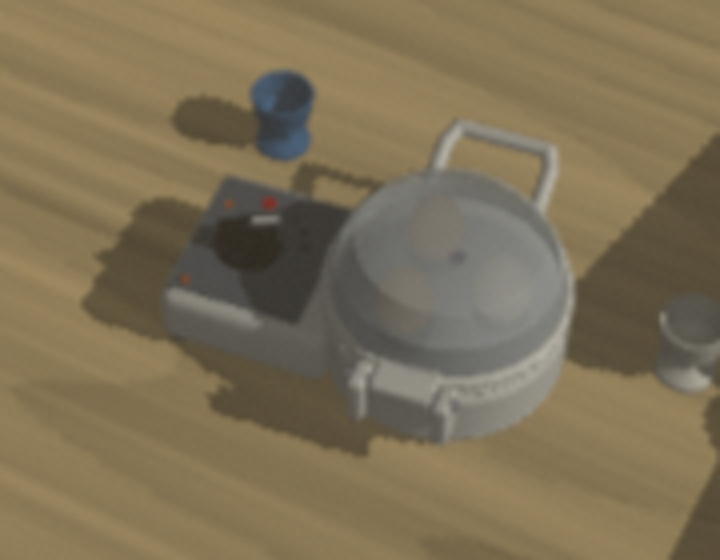

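The cooker stands amid both pictures. In the top view the handle bar runs from about row 232, col 269 to row 228, col 294, and the red dot is near row 194, col 323. The dial is near row 181, col 321 with its pointer towards the left, a bit below (cooking side), and the blue cup is at row 227, col 341. Next I fit the cooker pose.

Run:
```python
from h import *
def px(cx,cy): return 130+(cy+.5)/4-.5,220+(cx+.5)/4-.5
def px2(cx,cy): return 160+(cy+.5)/4-.5,240+(cx+.5)/4-.5
D=np.load('pics/top0.npy')
im=cv2.cvtColor(cv2.imread('pics/top0.png'),cv2.COLOR_BGR2RGB).astype(int)
im2=cv2.cvtColor(cv2.imread('pics/scene0.png'),cv2.COLOR_BGR2RGB).astype(int)
def red(a,r0,r1,c0,c1):
    s=a[r0:r1,c0:c1]; m=np.clip(s[...,0]-np.maximum(s[...,1],s[...,2])-45,0,None)
    r,c=np.mgrid[r0:r1,c0:c1]; return (r*m).sum()/m.sum(),(c*m).sum()/m.sum(),(m>0).sum()
r,c,n=red(im,190,198,318,328);print('red top',r,c,n,ray_z('top',r,c,.058))
r,c,n=red(im2,206,216,302,312);print('red scene',r,c,n,ray_z('scene',r,c,.058))
f=lambda n,p,h:print(n,[round(x,1) for x in p],ray_z('top',*p,h).round(4),'depth',w('top',*p,D[int(round(p[0])),int(round(p[1]))]).round(4))
g=lambda n,p,h:print(n,[round(x,1) for x in p],ray_z('scene',*p,h).round(4))
f('barL',px(197,408),.094);f('barR',px(295,390),.094)
f('lineout',px(379,217),.084);f('linein',px(402,198),.084)
f('disc',px(404,206),.066); f('hinge',px(190,122),.08);f('orange',px(446,235),.058);f('orange2',px(431,142),.058)
f('dome',px(184,192),.138)
g('barR s',px2(460,124),.094);g('barL s',px2(552,150),.094);g('line1 s',px2(252,220),.084);g('line2 s',px2(280,218),.084);g('disc s',px2(249,243),.066)
f('blue',px(485,388),.056)
```

```text
red top 193.34649122807016 322.9342105263158 8 [ 0.56111732 -0.03727489  0.058     ]
red scene 210.4020618556701 307.02061855670104 7 [ 0.55974204 -0.03419222  0.058     ]
barL [231.6, 268.9] [0.4455 0.1338 0.094 ] depth [0.4443 0.133  0.1015]
barR [227.1, 293.4] [0.4542 0.0596 0.094 ] depth [0.4533 0.0594 0.0993]
lineout [183.9, 314.4] [ 0.5868 -0.0123  0.084 ] depth [ 0.5914 -0.0124  0.0665]
linein [179.1, 320.1] [ 0.6008 -0.0311  0.084 ] depth [ 0.5996 -0.031   0.0881]
disc [181.1, 320.6] [ 0.5991 -0.0326  0.066 ] depth [ 0.5946 -0.0322  0.0827]
hinge [160.1, 267.1] [0.6748 0.1307 0.08  ] depth [0.6742 0.1305 0.0816]
orange [188.4, 331.1] [ 0.5754 -0.0641  0.058 ] depth [ 0.5758 -0.0642  0.0567]
orange2 [165.1, 327.4] [ 0.6524 -0.0578  0.058 ] depth [ 0.6514 -0.0577  0.0613]
dome [177.6, 265.6] [0.6016 0.1319 0.138 ] depth [0.601  0.1316 0.1401]
barR s [190.6, 354.6] [0.4525 0.0682 0.094 ]
barL s [197.1, 377.6] [0.4443 0.1387 0.094 ]
line1 s [214.6, 302.6] [ 0.5988 -0.0262  0.084 ]
line2 s [214.1, 309.6] [ 0.5877 -0.0095  0.084 ]
disc s [220.4, 301.9] [ 0.6057 -0.0254  0.066 ]
blue [226.6, 340.9] [ 0.4521 -0.0854  0.056 ] depth [ 0.4571 -0.0872  0.0252]
```

```bash
cat >> h.py <<'E'
from scipy.spatial.transform import Rotation as Ro
def rel(p,rpy):
    s=state(); R=Ro.from_euler('xyz',s['eef_rot']); Rt=Ro.from_euler('xyz',rpy)
    d=R.inv().apply(np.array(p)-s['tcp_pos']); v=(R.inv()*Rt).as_rotvec()
    print('rel',d.round(4),v.round(4))
E
python3 - <<'E'
from h import *
rel([.601,-.031,.24],[np.pi,0,2.2])
rel([.601,-.031,.24],[np.pi,0,2.2-3.1416])
E
```

```text
rel [ 0.5723 -0.4389  0.0626] [-0.     -0.     -1.9371]
rel [ 0.5723 -0.4389  0.0626] [-0.      0.      1.2045]
```

```bash
python3 -m crank '[[0.048,-0.037,0,0,0,-0.16,0],[0.095,-0.073,0,0,0,-0.32,-0.1],[0.143,-0.11,0,0,0,-0.48,-0.1],[0.19,-0.146,0,0,0,-0.64,-0.1],[0.238,-0.183,0,0,0,-0.8,-0.1],[0.286,-0.22,0,0,0,-0.96,-0.1],[0.334,-0.256,0,0,0,-1.12,-0.1],[0.381,-0.293,0,0,0,-1.28,-0.1],[0.43,-0.33,0,0,0,-1.44,-0.1],[0.477,-0.366,0.02,0,0,-1.6,-0.1],[0.525,-0.402,0.04,0,0,-1.77,-0.1],[0.572,-0.439,0.06,0,0,-1.937,-0.1]]'
python3 - <<'E'
from h import *
rel([.601,-.031,.24],[np.pi,0,2.2]); s=state();print(s['joint_pos'],s['tcp_pos'],s['eef_rot'],s['grip_width'])
snap('top','top1');snap('scene','scene1')
a=cv2.imread('pics/scene1.png')[160:300,240:420]; cv2.imwrite('pics/scene1c.png',cv2.resize(a,None,fx=4,fy=4,interpolation=cv2.INTER_CUBIC)[:600])
E
```

```text
clock: 2.0
tcp_pos: [0.6011, -0.0308, 0.2427]
eef_rot: [3.141, 0.001, 2.204]
contact_force: [0.8, -1.2, 0.3]
grip_width: 0.0394
rel [-0.0001 -0.0002  0.0027] [0.0004 0.0008 0.0044]
[ 0.42758283  0.50729163 -0.63312355  1.69061794  0.33754147  1.05423381
  0.31943696] [ 0.60110681 -0.03084333  0.24266075] [3.14118161e+00 8.35374574e-04 2.20442609e+00] 0.03935670113495032
```

View pics/scene1c.png

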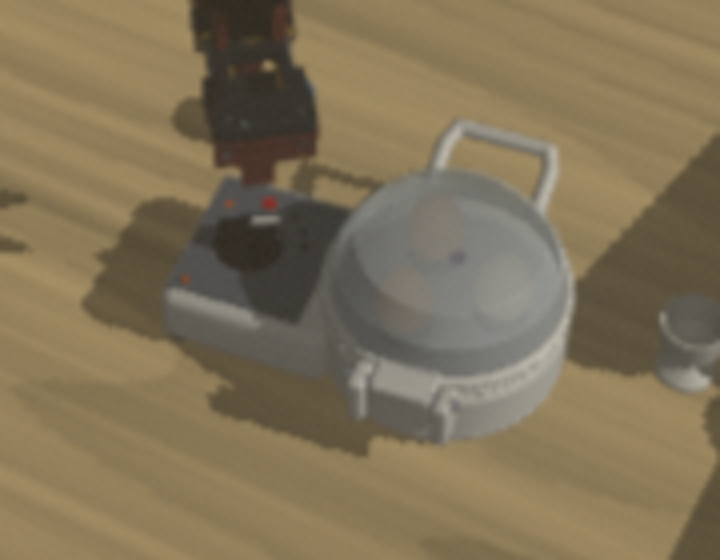

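The gripper hangs above the dial, seen around crop (260,150), with clear space and nothing disturbed. I'll go down and grip.

```bash
python3 -m crank '[[0,0,0.04,0,0,0,-0.1],[0,0,0.07,0,0,0,-0.1],[0,0,0.085,0,0,0,-0.1],[0,0,0.095,0,0,0,-0.1],[0,0,0.095,0,0,0,-0.1]]'
python3 - <<'E'
from h import *
s=state();print(s['tcp_pos'],s['contact_force'],s['wrist_torque'])
snap('top','top2');snap('scene','scene2')
a=cv2.imread('pics/scene2.png')[160:300,240:420]; cv2.imwrite('pics/scene2c.png',cv2.resize(a,None,fx=4,fy=4,interpolation=cv2.INTER_CUBIC)[:600])
E
```

```text
clock: 2.72
tcp_pos: [0.6, -0.0322, 0.1482]
eef_rot: [-3.142, 0.0, 2.199]
contact_force: [-0.7, 0.4, -0.5]
grip_width: 0.0398
[ 0.59999425 -0.0321626   0.14820481] [-0.67423257  0.36168621 -0.50129095] [-0.08005031 -0.09206775  0.00988144]
```

View pics/scene2c.png

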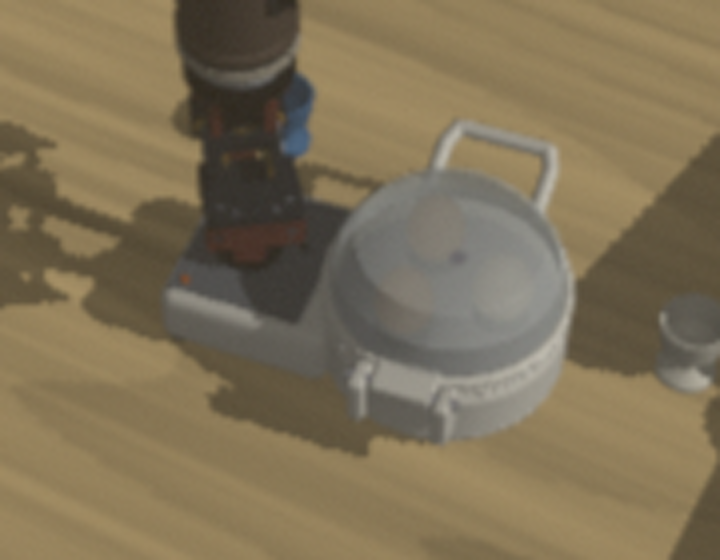

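The fingers straddle the dial, at about crop (255,250). I'll close.

```bash
python3 -m crank '[[0,0,0,0,0,0,-0.4],[0,0,0,0,0,0,-0.6],[0,0,0,0,0,0,-1],[0,0,0,0,0,0,-1],[0,0,0,0,0,0,-1]]'
python3 - <<'E'
from h import *
s=state();print(s['tcp_pos'],s['contact_force'],s['wrist_torque'],s['joint_pos'])
E
```

```text
clock: 3.45
tcp_pos: [0.6014, -0.0307, 0.1486]
eef_rot: [3.137, 0.001, 2.201]
contact_force: [5.6, 2.2, -3.1]
grip_width: 0.012
[ 0.60143903 -0.03067067  0.14861004] [ 5.57559863  2.21344195 -3.07994028] [ 0.66280867 -1.25455997 -0.05191341] [ 0.38856563  0.61363062 -0.58164645  1.7698805   0.42047357  0.88068367
  0.24914681]
```

```bash
python3 -m crank '[[0,0,0,0,0,-0.1,-1],[0,0,0,0,0,-0.2,-1],[0,0,0,0,0,-0.3,-1],[0,0,0,0,0,-0.4,-1],[0,0,0,0,0,-0.5,-1],[0,0,0,0,0,-0.6,-1],[0,0,0,0,0,-0.7,-1],[0,0,0,0,0,-0.8,-1],[0,0,0,0,0,-0.9,-1],[0,0,0,0,0,-1.0,-1],[0,0,0,0,0,-1.06,-1],[0,0,0,0,0,-1.06,-1]]'
python3 - <<'E'
from h import *
s=state();print(s['tcp_pos'],s['contact_force'],s['wrist_torque'],s['joint_pos'])
E
```

```text
clock: 4.95
tcp_pos: [0.6017, -0.0298, 0.1486]
eef_rot: [3.138, 0.005, -3.021]
contact_force: [6.8, 5.2, -5.1]
grip_width: 0.012
[ 0.60173813 -0.02984911  0.14861168] [ 6.81298618  5.17660788 -5.09914946] [ 1.22499211 -1.60380407  0.0440392 ] [ 0.5470916   0.69507078 -0.82987274  1.75911301  0.61053485  0.96028032
  1.16122824]
```

```bash
python3 -m crank '[[0,0,0,0,0,0,-0.5],[0,0,0,0,0,0,-0.1],[0,0,0,0,0,0,-0.1],[0,0,-0.03,0,0,0,-0.1],[0,0,-0.07,0,0,0,-0.1],[0,0,-0.12,0,0,0,-0.1]]'
python3 - <<'E'
from h import *
rel([.45,-.22,.28],[np.pi,0,-3.021])
E
```

```text
clock: 5.7
tcp_pos: [0.5993, -0.0324, 0.2686]
eef_rot: [3.141, -0.002, -3.023]
contact_force: [1.9, 0.2, -0.4]
grip_width: 0.0399
rel [ 0.1704 -0.1687 -0.0111] [ 0.0001 -0.0019 -0.0025]
```

```bash
python3 -m crank '[[0.04,-0.04,0,0,0,0,-0.1],[0.085,-0.085,0,0,0,0,-0.1],[0.13,-0.13,0,0,0,0,-0.1],[0.17,-0.17,-0.01,0,0,0,-0.1],[0.17,-0.17,-0.01,0,0,0,-0.1]]'
python3 - <<'E'
from h import *
snap('top','top3');snap('scene','scene3')
a=cv2.imread('pics/scene3.png')[195:235,280:340];a=cv2.resize(a,None,fx=12,fy=12,interpolation=cv2.INTER_CUBIC)
b=cv2.imread('pics/top3.png')[160:205,290:345];b=cv2.resize(b,None,fx=12,fy=12,interpolation=cv2.INTER_CUBIC)
cv2.imwrite('pics/s3c.png',a);cv2.imwrite('pics/t3c.png',b)
E
```

```text
clock: 6.32
tcp_pos: [0.448, -0.2261, 0.2781]
eef_rot: [-3.139, -0.002, -3.033]
contact_force: [0.4, 0.5, 0.2]
grip_width: 0.0395
```

View pics/s3c.png

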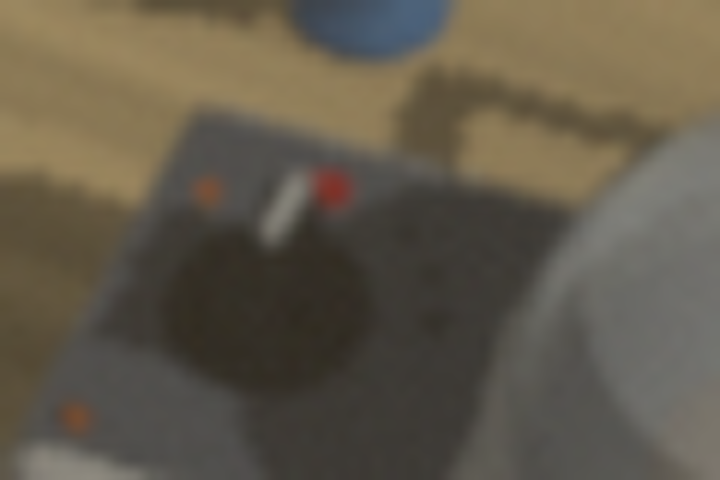

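View pics/t3c.png

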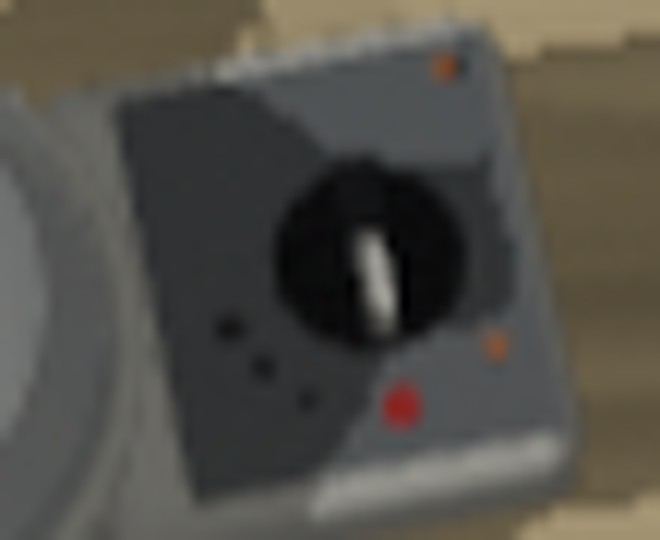

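Both views show the white pointer line aiming at or very near the red dot. In the top crop the line runs (370,235)→(385,325) and the dot is at (402,405). Now the numbers.

Run:
```python
from h import *
D=lambda n,p,q,h,r0,c0,k=12:(lambda a,b:(a.round(4),b.round(4),round(float(np.arctan2(*(b-a)[[1,0]])%(2*np.pi)),3)))(*[ray_z(n,r0+(y+.5)/k-.5,c0+(x+.5)/k-.5,h) for x,y in(p,q)])
print('top red',D('top',(402,405),(402,405),.058,160,290))
print('sc red',D('scene',(332,190),(332,190),.058,195,280))
# weighted line fit
for n,tag,r0,r1,c0,c1 in(('top','top3',176,190,316,326),('scene','scene3',207,218,299,307.),):
    im=cv2.imread(f'pics/{tag}.png').astype(float); c1=int(c1)
    s=im[r0:r1,c0:c1].min(2); m=np.clip(s-75,0,None)
    r,c=np.mgrid[r0:r1,c0:c1]; print((m>0).astype(int))
    P=np.array([ray_z(n,a,b,.084)[:2] for a,b in zip(r[m>0],c[m>0])]);W=m[m>0]
    mu=(P*W[:,None]).sum(0)/W.sum();C=((P-mu).T*W)@(P-mu);v=np.linalg.eigh(C)[1][:,1];v*=-np.sign(v[0])
    print(n,'centroid',mu,'dir',np.arctan2(v[1],v[0])%(2*np.pi))
print('panel edge L top',D('top',(120,100),(195,500),.058,160,290))
print('panel R top',D('top',(490,60),(570,420),.058,160,290))
print('front edge',D('top',(200,500),(560,430),.058,160,290))
print('oranges',D('top',(445,68),(497,345),.058,160,290))
```

```text
top red (array([ 0.5613, -0.0376,  0.058 ]), array([ 0.5613, -0.0376,  0.058 ]), 0.0)
sc red (array([ 0.5594, -0.0338,  0.058 ]), array([ 0.5594, -0.0338,  0.058 ]), 0.0)
[[0 0 0 0 0 0 0 0 0 0]
 [0 0 0 0 0 0 0 0 0 0]
 [0 0 0 0 0 0 0 0 0 0]
 [0 0 0 0 0 0 0 0 0 0]
 [0 0 0 0 1 1 0 0 0 0]
 [0 0 0 0 1 1 0 0 0 0]
 [0 0 0 0 1 1 1 0 0 0]
 [0 0 0 0 1 1 1 0 0 0]
 [0 0 0 0 0 1 1 0 0 0]
 [0 0 0 0 0 1 1 0 0 0]
 [0 0 0 0 0 0 1 0 0 0]
 [0 0 0 0 0 0 0 0 0 0]
 [0 0 0 0 0 0 0 0 0 0]
 [0 0 0 0 0 0 0 0 1 1]]
top centroid [ 0.58863611 -0.03355193] dir 3.3675874042711746
[[0 1 1 1 1 1 1 1]
 [1 1 1 0 1 1 1 0]
 [1 1 1 0 1 1 1 0]
 [1 1 0 0 1 1 1 0]
 [1 1 0 0 1 1 1 0]
 [0 0 0 1 1 1 0 0]
 [0 0 0 1 1 1 0 0]
 [0 0 0 1 1 0 0 0]
 [0 0 0 0 0 0 0 0]
 [0 0 0 0 0 0 0 0]
 [0 0 0 0 0 0 0 0]]
scene centroid [ 0.58644569 -0.030908  ] dir 3.400507753875864
panel edge L top (array([0.6493, 0.0312, 0.058 ]), array([0.5395, 0.018 , 0.058 ]), 3.261)
panel R top (array([ 0.6537, -0.0675,  0.058 ]), array([ 0.5543, -0.0812,  0.058 ]), 3.279)
front edge (array([0.5394, 0.0167, 0.058 ]), array([ 0.5518, -0.0784,  0.058 ]), 4.841)
oranges (array([ 0.6523, -0.0554,  0.058 ]), array([ 0.5757, -0.0636,  0.058 ]), 3.249)
```

Run:
```python
from h import *
for th in(50,60,75,90):
  for n,tag,r0,r1,c0,c1 in(('top','top3',178,188,318,324),('scene','scene3',208,216,301,306)):
    im=cv2.imread(f'pics/{tag}.png').astype(float)
    s=im[r0:r1,c0:c1].min(2); m=np.clip(s-th,0,None)
    if n=='scene': m[:,:][np.add.outer(np.arange(r1-r0)*0.55,np.arange(c1-c0))<1.5]=0; m[np.add.outer(np.arange(r1-r0)*.55,np.arange(c1-c0))>5.4]=0
    if th==60: print(s.astype(int))
    r,c=np.mgrid[r0:r1,c0:c1]
    P=np.array([ray_z(n,a,b,.084)[:2] for a,b in zip(r[m>0],c[m>0])]);W=m[m>0]
    mu=(P*W[:,None]).sum(0)/W.sum();C=((P-mu).T*W)@(P-mu);v=np.linalg.eigh(C)[1][:,1];v*=-np.sign(v[0])
    print(th,n,'centroid',mu,'dir',np.arctan2(v[1],v[0])%(2*np.pi))
```

```text
50 top centroid [ 0.58879937 -0.03321369] dir 3.263059311354374
50 scene centroid [ 0.58667753 -0.03149692] dir 3.3646270536842176
[[ 13  18  19  17  12  10]
 [ 12  35  66  60  13  12]
 [ 14  47 101 118  18  12]
 [ 12  47 109 145  61   7]
 [ 12  36  98 146  85   9]
 [ 11  11  79 147 101  10]
 [ 11  12  72 142 129  13]
 [ 13  11  54 114 128  12]
 [ 12  12  34  75  90  17]
 [ 12  10  27  57  61  23]]
60 top centroid [ 0.58887107 -0.03325244] dir 3.289629595003314
[[ 77  75  77  80  79]
 [ 76  73  79  95  88]
 [ 74  67  90 115  97]
 [ 70  70 107 115  88]
 [ 68  90 117 100  64]
 [ 73 106 110  77  48]
 [ 66  98  85  54  39]
 [ 50  68  58  43  40]]
60 scene centroid [ 0.5866102  -0.03122258] dir 3.3636048844971405
75 top centroid [ 0.58903772 -0.03337644] dir 3.3031660039692805
75 scene centroid [ 0.5870385  -0.03043746] dir 3.323021690488184
90 top centroid [ 0.58906108 -0.0334051 ] dir 3.2822807073241744
90 scene centroid [ 0.58782704 -0.0300733 ] dir 3.266062407728622
```

Dial check: the cooker faces 3.27 rad and the pointer line reads 3.26–3.36, with the best fits at 3.27–3.30. The tool ended at 3.262, so the dial is on the dot to about 0.02. Next, the handle.

Run:
```python
from h import *
rel([.450,.100,.26],[np.pi,0,1.699]); print(state()['joint_pos'])
```

```text
rel [-0.0363  0.3194  0.0182] [-1.0000e-04  6.0000e-04  1.5586e+00]
[ 1.15327822  0.39023887 -0.99286424  1.87239684  0.37052076  1.07751559
  1.70172672]
```

```bash
python3 -m crank '[[0,0.02,0,0,0,0.14,-0.18],[-0.005,0.055,0,0,0,0.29,-0.18],[-0.01,0.09,0,0,0,0.44,-0.18],[-0.015,0.13,0,0,0,0.59,-0.18],[-0.02,0.17,0,0,0,0.74,-0.18],[-0.024,0.21,0,0,0,0.89,-0.18],[-0.028,0.25,0,0,0,1.04,-0.18],[-0.032,0.28,0,0,0,1.2,-0.18],[-0.036,0.3,0,0,0,1.35,-0.18],[-0.036,0.319,0.01,0,0,1.5,-0.18],[-0.036,0.319,0.018,0,0,1.56,-0.18],[-0.036,0.319,0.018,0,0,1.56,-0.18]]'
python3 - <<'E'
from h import *
rel([.450,.100,.26],[np.pi,0,1.699]); print(state()['joint_pos'])
snap('top','top4');snap('scene','scene4')
a=cv2.imread('pics/scene4.png')[140:280,280:440];a=cv2.resize(a,None,fx=4,fy=4,interpolation=cv2.INTER_CUBIC)
cv2.imwrite('pics/s4c.png',a)
E
```

```text
clock: 7.92
tcp_pos: [0.4485, 0.1024, 0.2596]
eef_rot: [-3.141, -0.001, 1.705]
contact_force: [1.0, 0.1, 0.3]
grip_width: 0.0363
rel [-0.0026  0.0011 -0.0004] [-0.0011 -0.0005  0.0059]
[ 0.36969484  0.27534745 -0.81265414  1.99151141  0.24019638  0.9727472
 -0.42685521]
```

View pics/s4c.png

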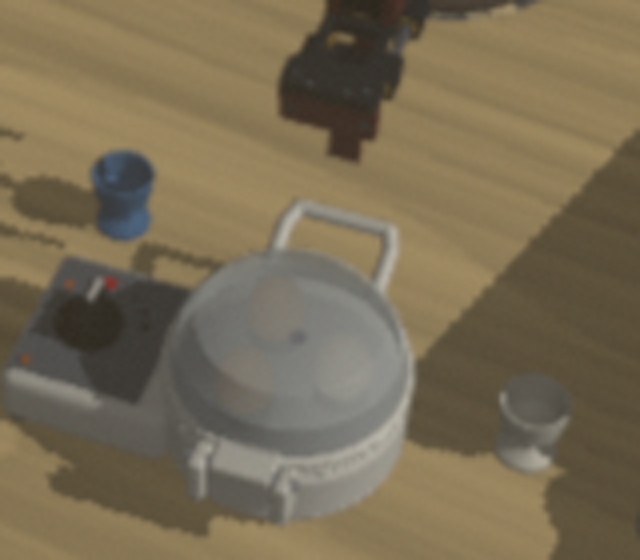

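The gripper hangs straight above the middle of the bar (bar centre at crop (345,218), fingers at (345,155)). I'll go down.

```bash
python3 -m crank '[[0,0.001,0.04,0,0,0,-0.18],[0,0.001,0.075,0,0,0,-0.18],[0,0.001,0.095,0,0,0,-0.18],[0,0.001,0.105,0,0,0,-0.18],[0,0.001,0.105,0,0,0,-0.18]]'
python3 - <<'E'
from h import *
s=state();print(s['tcp_pos'],s['contact_force'],s['wrist_torque'])
snap('top','top5');snap('scene','scene5')
a=cv2.imread('pics/scene5.png')[140:280,280:440];a=cv2.resize(a,None,fx=4,fy=4,interpolation=cv2.INTER_CUBIC)
cv2.imwrite('pics/s5c.png',a)
E
```

```text
clock: 8.65
tcp_pos: [0.4503, 0.1004, 0.1551]
eef_rot: [-3.141, -0.0, 1.701]
contact_force: [-0.2, -0.9, 0.3]
grip_width: 0.0358
[0.45032802 0.10042802 0.15507575] [-0.19455876 -0.87530367  0.25725925] [-0.01574289 -0.03668465  0.04856191]
```

View pics/s5c.png

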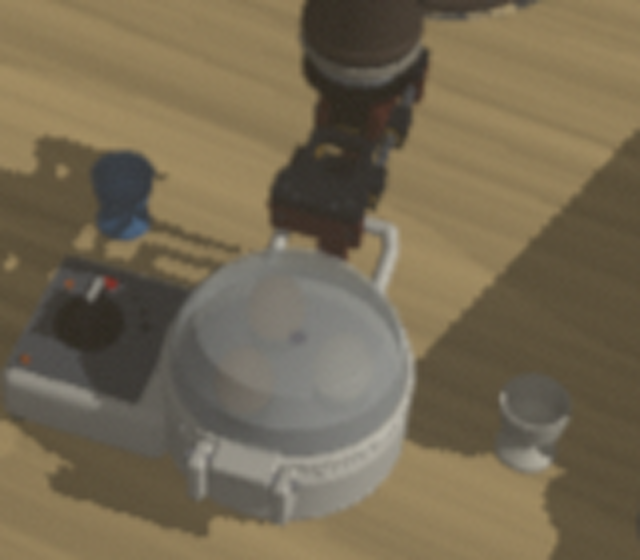

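No contact force, and the rear finger is inside the handle opening (crop (338,245)). I'll close.

```bash
python3 -m crank '[[0,0,0,0,0,0,-0.4],[0,0,0,0,0,0,-0.6],[0,0,0,0,0,0,-1],[0,0,0,0,0,0,-1],[0,0,0,0,0,0,-1]]'
python3 - <<'E'
from h import *
s=state();print(s['tcp_pos'],s['contact_force'],s['wrist_torque'])
p=s['tcp_pos']; 
R=np.hypot(.23,.014);a0=np.arctan2(.014,.23)
for d in(5,10,15,20,25,30,35,40,45):
    t=np.radians(d); dx=.23-R*np.cos(a0+t); dz=R*np.sin(a0+t)-.014
    print(d,'tool y,z',round(dx,4),round(-dz,4))
E
```

```text
clock: 9.38
tcp_pos: [0.4502, 0.1002, 0.1552]
eef_rot: [-3.142, 0.0, 1.7]
contact_force: [-2.2, -1.2, 5.8]
grip_width: 0.0111
[0.45023243 0.10018934 0.15524636] [-2.22894826 -1.20487693  5.76024146] [-0.23766109  0.30541694  0.01656662]
5 tool y,z 0.0021 -0.02
10 tool y,z 0.0059 -0.0397
15 tool y,z 0.0115 -0.0591
20 tool y,z 0.0187 -0.0778
25 tool y,z 0.0275 -0.0959
30 tool y,z 0.0378 -0.1131
35 tool y,z 0.0496 -0.1294
40 tool y,z 0.0628 -0.1446
45 tool y,z 0.0773 -0.1585
```

```bash
python3 -m crank '[[0,0.001,-0.01,0,0,0,-1],[0,0.0021,-0.02,0,0,0,-1],[0,0.004,-0.03,0,0,0,-1],[0,0.0059,-0.04,0,0,0,-1],[0,0.0085,-0.0495,0,0,0,-1],[0,0.0115,-0.059,0,0,0,-1],[0,0.015,-0.0685,0,0,0,-1],[0,0.0187,-0.0778,0,0,0,-1],[0,0.0187,-0.0778,0,0,0,-1]]'
python3 - <<'E'
from h import *
s=state();print(s['tcp_pos'],s['contact_force'],s['wrist_torque'])
snap('scene','scene6')
a=cv2.imread('pics/scene6.png')[120:280,260:460];a=cv2.resize(a,None,fx=3.5,fy=3.5,interpolation=cv2.INTER_CUBIC)
cv2.imwrite('pics/s6c.png',a)
E
```

```text
clock: 10.5
tcp_pos: [0.4682, 0.1027, 0.2335]
eef_rot: [-3.14, 0.001, 1.7]
contact_force: [-7.8, -0.6, 0.8]
grip_width: 0.011
[0.46821466 0.10265508 0.23345383] [-7.79153087 -0.63652386  0.75048673] [-0.19961466  1.4549528   0.05379344]
```

View pics/s6c.png

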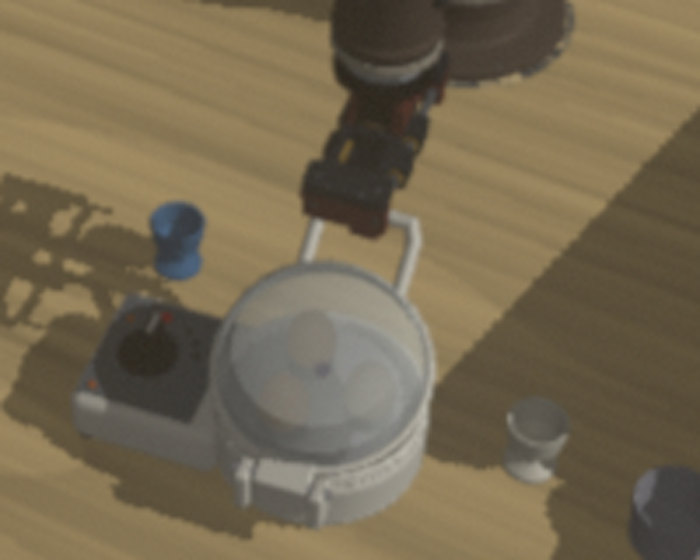

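```bash
python3 -m crank '[[0,0.0043,-0.009,0,0,0,-1],[0,0.0088,-0.0181,0,0,0,-1],[0,0.0138,-0.0268,0,0,0,-1],[0,0.0191,-0.0353,0,0,0,-1],[0,0.0248,-0.0436,0,0,0,-1],[0,0.0309,-0.0516,0,0,0,-1],[0,0.0374,-0.0593,0,0,0,-1],[0,0.0441,-0.0668,0,0,0,-1],[0,0.05,-0.073,0,0,0,-1],[0,0.0586,-0.0807,0,0,0,-1],[0,0.0586,-0.0807,0,0,0,-1],[0,0.0586,-0.0807,0,0,0,-1]]'
python3 - <<'E'
from h import *
s=state();print(s['tcp_pos'],s['contact_force'],s['wrist_torque'])
for n in('scene','top'):
  snap(n,n+'7')
a=cv2.imread('pics/scene7.png')[120:280,260:460];a=cv2.resize(a,None,fx=3.5,fy=3.5,interpolation=cv2.INTER_CUBIC)
cv2.imwrite('pics/s7c.png',a)
a=cv2.imread('pics/top7.png')[130:260,220:380];a=cv2.resize(a,None,fx=4.5,fy=4.5,interpolation=cv2.INTER_CUBIC)
cv2.imwrite('pics/t7c.png',a)
E
```

```text
clock: 12.05
tcp_pos: [0.5253, 0.1105, 0.3153]
eef_rot: [-3.138, 0.001, 1.7]
contact_force: [-16.2, -3.4, 16.3]
grip_width: 0.0112
[0.52530592 0.11050319 0.31529967] [-16.19891985  -3.35800874  16.33778272] [-0.76828693  3.298096    0.05006678]
```

View pics/s7c.png

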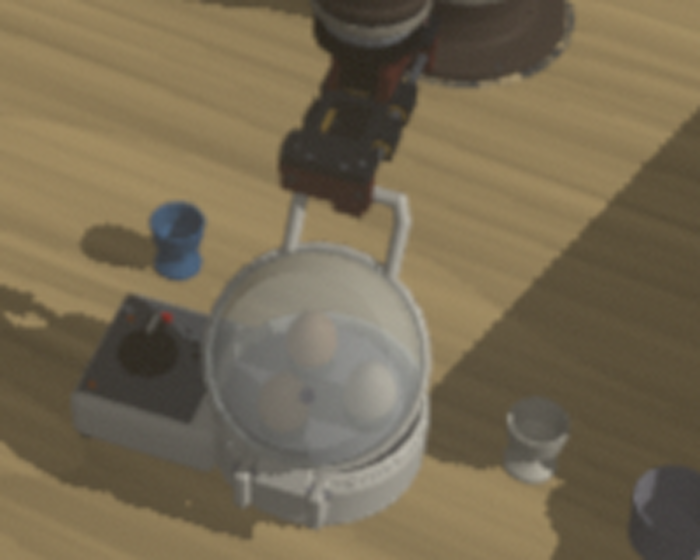

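View pics/t7c.png

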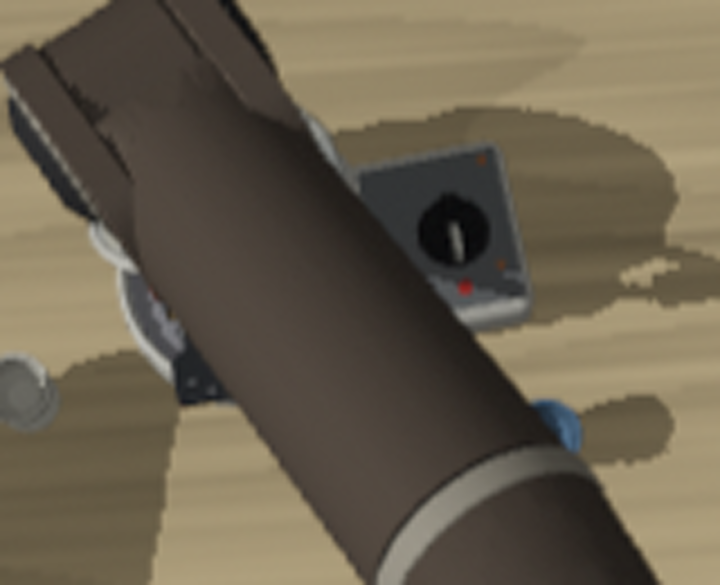

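```bash
cat > ov.py <<'E'
from h import *
def proj(n,P):
    p=camera_params(n);K=np.array(p['intrinsics']);T=np.linalg.inv(np.array(p['T']))
    q=T[:3,:3]@np.array(P).T+T[:3,3:4]; return np.array([K[0,2]+K[0,0]*q[0]/-q[2],K[1,2]+K[1,1]*-q[1]/-q[2]]).T
yaw=.128;O=np.array([.5815,.118,0]);Rz=Ro.from_euler('z',yaw)
def lid(P,t): # cooker-frame shut pts -> world at angle
    P=np.array(P,float)-[.098,0,.08]; P=Ro.from_euler('y',t).apply(P)+[.098,0,.08]; return Rz.apply(P)+O
ph=np.linspace(0,2*np.pi,73)
rim=np.c_[.089*np.cos(ph),.089*np.sin(ph),0*ph+.08]
bar=np.array([[-.132,.037,.094],[-.132,-.037,.094]])
E
python3 - <<'E'
from ov import *
for tag,ts,r0,c0 in(('scene0',(0,),120,260),('scene7',(40,45,50),120,260)):
    a=cv2.resize(cv2.imread(f'pics/{tag}.png')[120:280,260:460],None,fx=4,fy=4,interpolation=cv2.INTER_CUBIC)
    for t,col in zip(ts,((0,0,255),(0,255,0),(255,0,0))):
        for L in(rim,bar):
            q=(proj('scene',lid(L,np.radians(t)))-[c0,r0]+.5)*4-.5
            cv2.polylines(a,[np.round(q).astype(int)],False,col,1)
    cv2.imwrite(f'pics/ov_{tag}.png',a[:600])
E
```

View pics/ov_scene0.png

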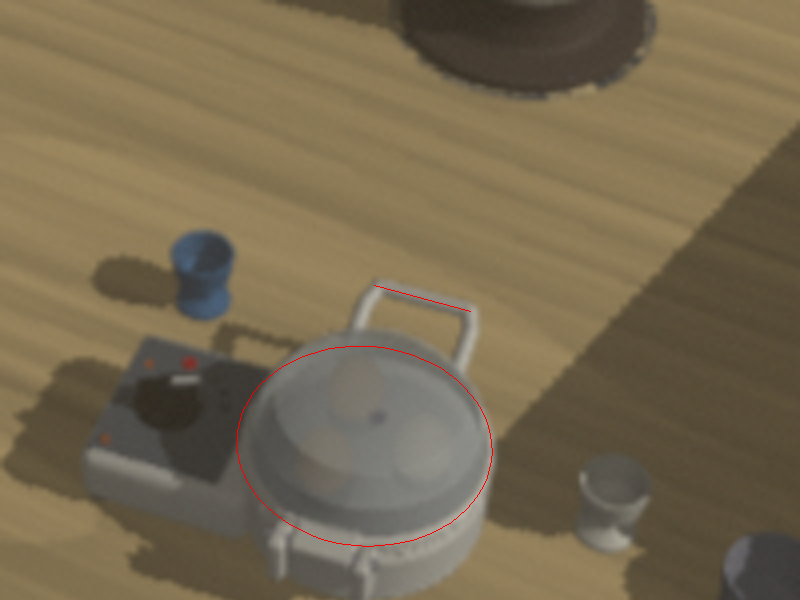

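View pics/ov_scene7.png

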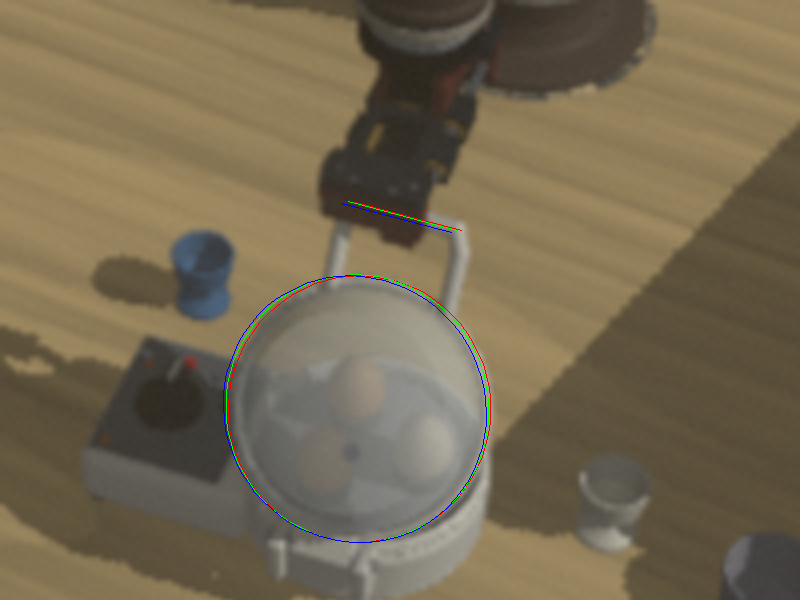

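The overlay fits the lid but is insensitive to angle from this viewpoint. I'll use the dome's vent and the handle's depth instead.

Run:
```python
from ov import *
def dark(tag,r0,r1,c0,c1):
    g=cv2.cvtColor(cv2.imread(f'pics/{tag}.png'),cv2.COLOR_BGR2GRAY).astype(float)[r0:r1,c0:c1]
    m=np.clip(np.median(g)-8-g,0,None); r,c=np.mgrid[r0:r1,c0:c1]; return (r*m).sum()/m.sum(),(c*m).sum()/m.sum()
v0=dark('scene0',219,229,349,360); v7=dark('scene7',228,238,342,353); vt=dark('top0',173,182,261,270)
print(v0,v7,vt)
for n,v in(('scene',v0),('top',vt)): print('vent shut cooker', Rz.inv().apply(ray_z(n,*v,.139)-O).round(4))
V=Rz.inv().apply(ray_z('scene',*v0,.139)-O)
for t in(38,40,42,44,45,46,48,50,52): print(t,proj('scene',lid([V],np.radians(t)))[0].round(2))
d=np.load('pics/scene7.npy'); im=cv2.imread('pics/scene7.png')
# handle pixels: right arm & bar end; compare depth-derived z
for r in range(172,200,2):
  for c in range(366,378,2):
    if im[r,c].min()>125 and d[r,c]>0:
        p=Rz.inv().apply(w('scene',r,c,d[r,c])-O); q=p-[.098,0,.08]
        print(r,c,p.round(4),'ang',round(np.degrees(np.arctan2(q[2],-q[0])),1),'rad',round(np.hypot(q[0],q[2]),4))
```

```text
(np.float64(224.01315789473685), np.float64(353.86842105263156)) (np.float64(232.768115942029), np.float64(347.30434782608694)) (np.float64(177.8019801980198), np.float64(265.73267326732673))
vent shut cooker [0.0229 0.0142 0.139 ]
vent shut cooker [0.0208 0.0109 0.139 ]
38 [348.13 230.53]
40 [347.73 231.28]
42 [347.33 232.07]
44 [346.93 232.9 ]
45 [346.72 233.33]
46 [346.51 233.76]
48 [346.1  234.66]
50 [345.67 235.6 ]
52 [345.25 236.56]
174 368 [-0.058   0.0202  0.2548] ang 48.2 rad 0.2343
176 370 [-0.054   0.027   0.2537] ang 48.8 rad 0.2308
176 372 [-0.0546  0.0321  0.255 ] ang 48.9 rad 0.2321
176 374 [-0.0566  0.0369  0.2548] ang 48.5 rad 0.2333
178 374 [-0.0534  0.0382  0.2509] ang 48.5 rad 0.2283
178 376 [-0.2989 -0.0079 -0.0012] ang -11.6 rad 0.4051
180 374 [-0.0498  0.0396  0.2474] ang 48.6 rad 0.2233
180 376 [-0.0559  0.0435  0.2429] ang 46.6 rad 0.2241
182 376 [-0.0486  0.0457  0.2433] ang 48.1 rad 0.2195
184 376 [-0.0512  0.0458  0.2333] ang 45.8 rad 0.2139
186 374 [-0.0424  0.0429  0.2333] ang 47.5 rad 0.2079
188 374 [-0.0404  0.044   0.2281] ang 46.9 rad 0.2027
190 374 [-0.0415  0.0444  0.2195] ang 45.0 rad 0.1972
192 374 [-0.0381  0.0457  0.2156] ang 44.9 rad 0.1922
194 372 [-0.0308  0.0426  0.2141] ang 46.2 rad 0.186
194 374 [-0.2245  0.0072  0.0026] ang -13.5 rad 0.3317
196 372 [-0.026   0.0442  0.2119] ang 46.8 rad 0.181
198 366 [-0.0076  0.033   0.2188] ang 52.7 rad 0.1744
198 368 [-0.0178  0.036   0.2094] ang 48.2 rad 0.1736
198 372 [-0.0229  0.0454  0.2078] ang 46.6 rad 0.1759
```

Run:
```python
from ov import *
for tag,r0,r1,c0,c1 in(('scene0',189,199,354,380),('scene7',173,179,367,376)):
    d=np.load(f'pics/{tag}.npy'); im=cv2.imread(f'pics/{tag}.png');o=[]
    for r in range(r0,r1):
      for c in range(c0,c1):
        if im[r,c].min()>120 and d[r,c]>0:
          q=Rz.inv().apply(w('scene',r,c,d[r,c])-O)-[.098,0,.08]; R=np.hypot(q[0],q[2])
          if .222<R<.242: o.append((q[0],q[2],np.degrees(np.arctan2(q[2],-q[0])),R))
    print(tag,len(o),np.median(o,0))
```

```text
scene0 54 [-0.22822574  0.01761415  4.44758474  0.22909111]
scene7 23 [-0.15267303  0.17480381 48.88750905  0.23284036]
```

```bash
python3 -m crank '[[0,0,-0.0015,0,0,0,-1],[0,-0.0003,-0.003,0,0,0,-1],[0,-0.0003,-0.003,0,0,0,-1],[0,-0.0003,-0.003,0,0,0,-1],[0,-0.0003,-0.003,0,0,0,-1]]'
python3 - <<'E'
from ov import *
snap('scene','scene8'); s=state(); print(s['tcp_pos'],s['contact_force'],np.abs(s['joint_velocities']).max())
for tag,r0,r1,c0,c1 in(('scene7',173,179,367,376),('scene8',172,179,366,376)):
    d=np.load(f'pics/{tag}.npy'); im=cv2.imread(f'pics/{tag}.png');o=[]
    for r in range(r0,r1):
      for c in range(c0,c1):
        if im[r,c].min()>120 and d[r,c]>0:
          q=Rz.inv().apply(w('scene',r,c,d[r,c])-O)-[.098,0,.08]; R=np.hypot(q[0],q[2])
          if .222<R<.242: o.append((q[0],q[2],np.degrees(np.arctan2(q[2],-q[0])),R))
    print(tag,len(o),np.median(o,0))
g=cv2.cvtColor(cv2.imread('pics/scene8.png'),cv2.COLOR_BGR2GRAY).astype(float)[228:240,342:353]
m=np.clip(np.median(g)-8-g,0,None); r,c=np.mgrid[228:240,342:353]; print('vent',(r*m).sum()/m.sum(),(c*m).sum()/m.sum())
a=cv2.resize(cv2.imread('pics/scene8.png')[120:280,260:460],None,fx=4,fy=4,interpolation=cv2.INTER_CUBIC)
cv2.imwrite('pics/s8c.png',a[:600])
E
```

```text
clock: 12.78
tcp_pos: [0.5265, 0.1105, 0.3167]
eef_rot: [-3.141, -0.0, 1.7]
contact_force: [-4.8, 1.2, 3.9]
grip_width: 0.0107
[0.52643507 0.11047216 0.31666649] [-5.60855299  1.10905884  4.04593784] 0.0016445440180979602
scene7 23 [-0.15267303  0.17480381 48.88750905  0.23284036]
scene8 24 [-0.15322883  0.17522182 48.80456818  0.2328596 ]
vent 232.84057971014494 347.1159420289855
```

View pics/s8c.png

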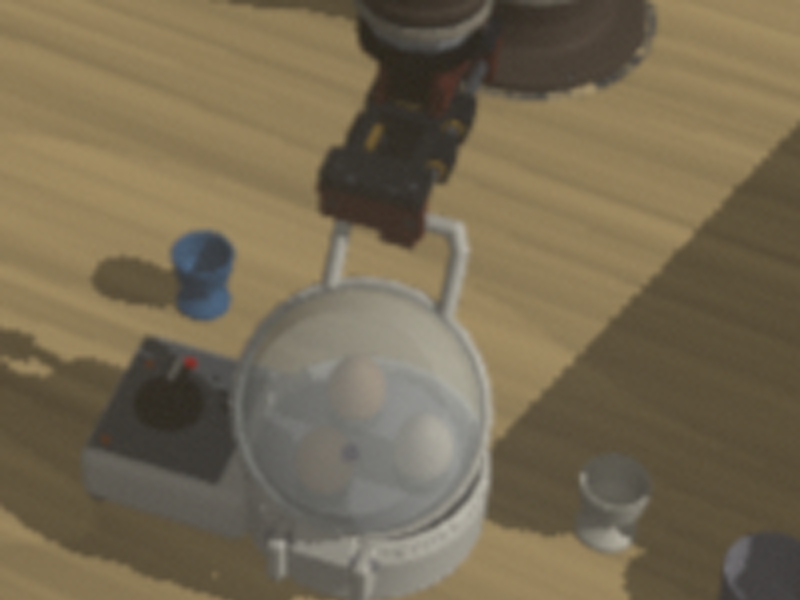

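The lid is held by its handle, with both cups, the eggs and the dial unchanged in view and the arm at rest. Camera and kinematics put the angle at 44–45.4°. Handing in.

```bash
python3 -m crank '[[0,0,0,0,0,0,-1],[0,0,0,0,0,0,-1],[0,0,0,0,0,0,-1],[0,0,0,0,0,0,-1]]'; python3 -c "
from cell import *
print(sign_off())"
```

```text
clock: 13.32
tcp_pos: [0.5264, 0.1105, 0.3166]
eef_rot: [-3.141, -0.0, 1.7]
contact_force: [-5.2, 0.6, 4.8]
grip_width: 0.0111
the job is handed in; nothing more can be done
None
```

The dial was turned to the red dot first. Then the lid was raised by its bar handle, and the arm was still holding it at about 45° when I handed the job in at 13.3 s.

- **Dial:** I turned it 1.06 rad anticlockwise and let go. In the pictures the pointer line faces the dot. The tool ended at 3.262 rad against 3.27 for the dot's direction. The pictures gave 3.26–3.36, because the scene view was the less precise one.
- **Lid angle:** the two checks differ slightly. The arm's position gives 45.4°, while the camera depth and the vent on the dome give about 44°.
- **Hold:** the bar is gripped (opening about 11 mm) and the arm is still. A push of about 23 N towards the hinge had built up during the lift; a small correction brought it down to about 7 N.
- **Surroundings:** in the last picture the eggs and both egg cups were where they started. I did not check the measuring cup, timer or grinder separately at the end, but the arm never came near them.

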